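# Feel for the clear dog hole and seat the bench dog

## Robot

A 6-joint arm with a two-finger parallel gripper is mounted at the origin on the work surface. World frame = base frame: x ahead of the robot, y to its left, z up, the work surface at z = 0. Lengths are in mm, angles in rad, forces in N, time in s.
With the tool pointing down it reaches from about 250 to 725 mm from the base axis. Payload 9.7 kg.
Tool frame: the origin (TCP) lies between the finger pads; the fingertips stand 8 mm ahead of it and the grasp point (between the pads) lies 11 mm behind it; x points along the fingers, y is the direction in which the jaws open and shut, and the axes are right-handed (so a half turn about x gives the same grasp; the last joint's range is limited). The gripper opens to 85 mm and grips with 20 to 120 N. Pads are 22 mm wide; open, the fingers measure 114 mm over their backs; the gripper's body (76 mm by 85 mm) begins 54 mm behind the grasp point. The pads swing forward as they close: fully open they stand 13 mm farther back than shut.
Start: joints at [1.228, 0.087, 0.176, 1.66, 0, 1.571], TCP at [184.866, 517.998, 239.284] pointing down, gripper open.
Joint ranges: [-3.13, 3.13], [-0.85, 1.81], [-1.15, 1.24], [-2.2, 2.28], [-1.44, 1.52], [-3.14, 3.14]. Speed limits (rad/s): [2.22, 2.22, 2.57, 3.14, 3.14, 3.14].

## Interface

Orientations are given as a rotation vector (axis times angle).
In Python, from workcell import manip gives the robot as it stands. The module is installed in compiled form; this text tells all that it offers.
- The arm moves only by the shell command python3 -m pendant 'ROWS' [FORCE]. ROWS is JSON, a list of rows, each a list of 7 numbers: the shift along the tool's x, y, z in mm, then the turn, a rotation vector about the tool's x, y, z in rad, then the finger opening in mm, from 0 to 85.4. In form: [[dx, dy, dz, ax, ay, az, grip], ...]. A call has 1 to 5 rows; each row is the pose to reach, as a shift and turn from the pose commanded when the call began, along the tool's axes at that moment; what a row does not reach only later rows make up. A row lasts 1/12 s, in which the tool goes at most 41.7 mm and 7.16 degrees, less where a joint would pass 70% of its speed; a pose out of reach is approached as far as the arm can. A call with a gripper value outside its range is refused whole. The fingers move at their own pace and stop on an object; FORCE is the grip in N (left out, the last holds). Time passes only in rows, so rows that repeat a pose let the fingers close. It gives the time, the measured TCP pose, the force and the opening at its end, in the units of the state.
- manip.observe(): the state, without advancing time (a new reading comes with each control period).
- manip.snapshot(name): name is "scene" or "top" or "wrist"; returns a dict with "color" (480x640x3 uint8, red, green, blue), "fx", "fy", "cx", "cy" (pixels), "R" (3x3) and "t" (3): a world point X has camera coordinates R X + t; the wrist camera has in their place "tool_from_camera" (4x4, takes a point from camera to tool coordinates, whose origin is the TCP and whose axes are the tool frame's). Camera axes: x right, y down, z forward; pixel columns grow to the right and rows downward; lengths in mm; the calibration is good to about 2 mm. A picture is of the moment at which its call begins: read the wrist's pose just before it. There is no depth.
- manip.finish_job(): hands the job in, once; it reports no verdict.
Trained networks look in the newest picture that a camera, given by its name, has taken for a name from the list of things; names that differ only in an ending like _2 or _b are one class to them, and where a whole thing is asked for, a point or a joint stands for the part that bears it (a point fixed in the world has none). Each returns a list of dicts, best first, with "confidence" (0 to 1); they miss things now and then, are a little off and sometimes report something else, mostly with a low value. They report only what shows in the picture. A call takes as long as a camera call. They do not tell look-alikes from the thing itself.
- manip.search_frame(camera, name): "box" ([centre column, centre row, width, height] in pixels, round what is visible of it).
- manip.cut_out(camera, name): "region" (480x640 bool, what is visible of it) and "box" ([centre column, centre row, width, height] in pixels, round what is visible of it).
- manip.pinpoint(camera, name): "centre" ([column, row] in pixels: a listed point, or the origin of a listed thing).
The state is a dict: "t": time; "joint_pos": joint angles; "qvel": joint speeds; "joint_torque": joint torques, N m; "eef_pos": TCP position; "ee_rot": TCP orientation; "wrist_force": force on the tool from outside, world axes, zero at the start; "torque": the same for the moment, N m; "grip_width": opening from 0.0 (shut) to 1.0 (fully open).
Only numpy, scipy, OpenCV 4.12 (cv2) and the standard library are available. Lean on these libraries where they do the work, as an engineer would, in place of code of your own. Each camera call takes 0.05 s, during which the arm holds its last target.

## Task

Take the metal bench dog out of its plywood caddy and seat it fully home in the one clear hole of the wooden clamping beam, upright with the rubber washer under its square head down on the beam, then let go. Each of the three holes is closed by a stiff sliding dust plug that the dog pushes down ahead of it, but under two of the plugs a broken-off dowel was left and the dog will stop well short: feel for it gently, never force it, and try another hole. Leave the glue bottle, hammer and jar where they are.

Things in the scene. Friction and masses are not known exactly. Their poses are not given: they have to be found in the camera images.
- dog_mid (a point): aluminium bench dog, 90 mm tall, about 0.16 kg, upright in the caddy. Round shank 20 mm across, 45 mm long, its nose tapered to 14 mm. Above it a soft black rubber washer 4 mm thick (gives 1 mm per 4 N), then a square head 28 x 28 mm, 41 mm tall, to grip. This point: on the axis half-way up, at the washer's underside (the shoulder). z axis up, x and y square to the head's faces.
- caddy: fixed plywood block 75 x 75 x 55 mm with a loose 26 mm hole, 50 mm deep, in its top; the dog's shank stands in it with the shoulder on the block's top face. Origin under its centre.
- beam: fixed wooden clamping beam 90 x 320 x 75 mm (x, y, z), origin under its centre, three dog holes in its top in a row along y, 95 mm apart. Two holes have a dowel stub under the plug: the plug's rubber foot lands on it with the dog's shoulder still 17 or 24 mm above the beam, gives about 1 mm per 4 N for 5 mm, then is solid. In the clear hole the shoulder comes down on the beam. The stubs stay.
- hole_a (a point): centre of the mouth of the beam's -y end hole, level with the beam's top; z axis up. Round hole 22 mm across, 60 mm deep. A dark steel dust plug in it, 19 mm across, 6 mm thick, its top 2 mm below the mouth, slides down when pushed with 4 to 5 N and stays where it is pushed. One of three alike; which one is clear cannot be seen.
- hole_b (a point): centre of the mouth of the beam's middle hole, level with the beam's top; z axis up. Round hole 22 mm across, 60 mm deep. A dark steel dust plug in it, 19 mm across, 6 mm thick, its top 2 mm below the mouth, slides down when pushed with 4 to 5 N and stays where it is pushed. One of three alike; which one is clear cannot be seen.
- hole_c (a point): centre of the mouth of the beam's +y end hole, level with the beam's top; z axis up. Round hole 22 mm across, 60 mm deep. A dark steel dust plug in it, 19 mm across, 6 mm thick, its top 2 mm below the mouth, slides down when pushed with 4 to 5 N and stays where it is pushed. One of three alike; which one is clear cannot be seen.
- glue: white glue bottle with orange cap, 52 mm across, 130 mm tall, standing; origin under its centre. A bystander.
- hammer: small hammer, 260 mm long, lying on the bench; origin under the middle of its length, x axis along it towards the head. A bystander.
- jar: clear screw-top jar with steel cap, 60 mm across, 70 mm tall, standing; origin under its centre. A bystander.
Mind the look-alikes: they are no part of the job. Of the things that look like the part that bears dog_mid, the largest one is meant.

How it is judged:
By the outcome, as a careful person would: the job done as asked, in the order asked, and still so for the second after the job is handed in, with the robot touching nothing.
It also fails if it takes over 67 s, if anything falls off the work surface, if the arm or the gripper's body presses on something with over 40 N, if the wrist force passes 120 N, or if a joint passes its speed limit or range.

## Working session

There is one attempt and no reset: what is moved stays moved. The work goes in short steps, Python scripts to look and compute and a shell command to move; the robot and the scene stay as the last step left them, time stands still between calls to the robot, and variables do not carry over. Pictures are saved under pics/ and viewed, and the job is handed in when it is done.

```bash
mkdir -p pics; ls
python3 - <<'E'
from workcell import manip
import cv2
s=manip.observe();print(s)
for c in ["scene","top","wrist"]:
    p=manip.snapshot(c);cv2.imwrite(f"pics/{c}0.png",p["color"][:,:,::-1])
    print(c,{k:v for k,v in p.items() if k!="color"})
    for n in ["dog_mid","caddy","beam","hole_a","glue","hammer","jar"]:
        print(n,[(round(d["confidence"],2),[round(float(x)) for x in d["centre"]]) for d in manip.pinpoint(c,n)])
E
```

```text
pics
{'t': 0.0, 'joint_pos': array([1.22804318e+00, 8.74580670e-02, 1.75151348e-01, 1.65979108e+00,
       4.27330264e-05, 1.57077477e+00]), 'qvel': array([-1.19499773e-03,  6.64203407e-04, -2.72096929e-04,  5.88190442e-04,
       -5.42882815e-05, -8.14771932e-05]), 'joint_torque': array([ 2.44758558e-04, -5.20395827e+01,  4.64800930e+01,  1.63754012e-02,
        9.08142894e-08, -1.75483564e-05]), 'eef_pos': array([184.76329601, 517.81506773, 238.59299505]), 'ee_rot': array([ 0.26794669,  1.55427756, -0.26995776]), 'wrist_force': array([ 0.0242791 , -0.42107658,  0.01873221]), 'torque': array([-0.0066744 , -0.01222431, -0.0408704 ]), 'grip_width': 0.9981539638688457}
scene {'fx': 530.0905852159206, 'fy': 530.0905852159206, 'cx': 334.72647698416904, 'cy': 234.24147967889039, 'R': array([[-5.85207858e-01,  8.10883297e-01, -2.04821779e-04],
       [ 5.45743853e-01,  3.93672039e-01, -7.39720199e-01],
       [-5.99746121e-01, -4.33001853e-01, -6.72914545e-01]]), 't': array([ 293.6848205 , -192.92961446, 1173.84970077])}
dog_mid [(0.86, [273, 192]), (0.84, [238, 226]), (0.63, [307, 181])]

[... 692 characters left out ...]
8, 186]), (0.82, [193, 175]), (0.78, [248, 183])]
glue [(0.91, [146, 292])]
hammer [(0.66, [306, 308]), (0.51, [459, 165])]
jar [(0.68, [461, 166])]
wrist {'fx': 391.6290328188727, 'fy': 391.6290328188727, 'cx': 323.80187215156207, 'cy': 241.43515336409587, 'tool_from_camera': array([[ 3.38813425e-04, -3.04672183e-01,  9.52457215e-01,
        -1.34844118e+02],
       [ 9.99999777e-01, -4.45742511e-04, -4.98309726e-04,
        -3.78521054e-01],
       [ 5.76371782e-04,  9.52457171e-01,  3.04671964e-01,
        -7.69699129e+01],
       [ 0.00000000e+00,  0.00000000e+00,  0.00000000e+00,
         1.00000000e+00]])}
dog_mid []
caddy []
beam []
hole_a []
glue [(0.57, [222, 449])]
hammer []
jar []
```

View pics/scene0.png

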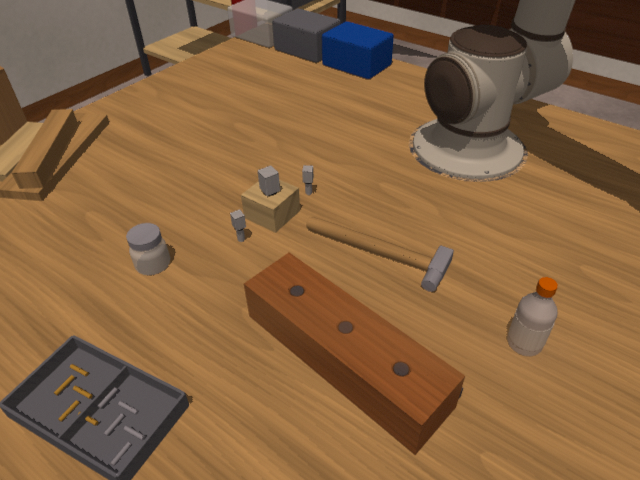

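View pics/top0.png

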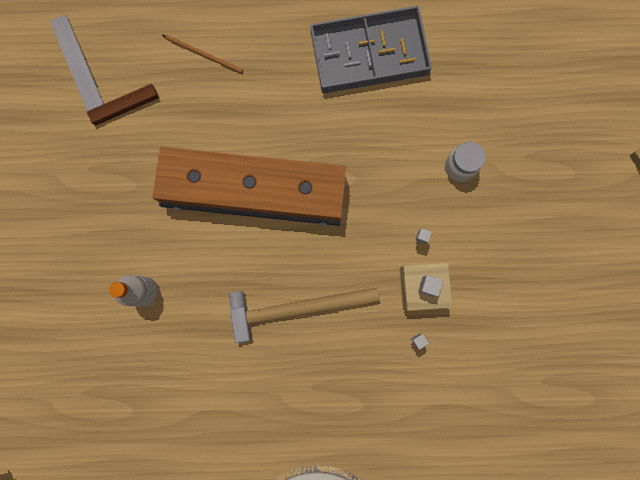

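Run:
```python
import cv2
a=cv2.imread("pics/scene0.png")[140:260,180:340];b=cv2.imread("pics/top0.png")[210:360,360:480]
a=cv2.resize(a,None,fx=2.5,fy=2.5,interpolation=2);cv2.imwrite("pics/ca.png",a)
cv2.imwrite("pics/cb.png",cv2.resize(b,None,fx=4,fy=4,interpolation=2))
```

```text
(no output)
```

View pics/ca.png

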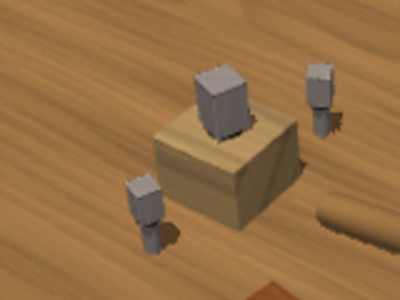

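View pics/cb.png

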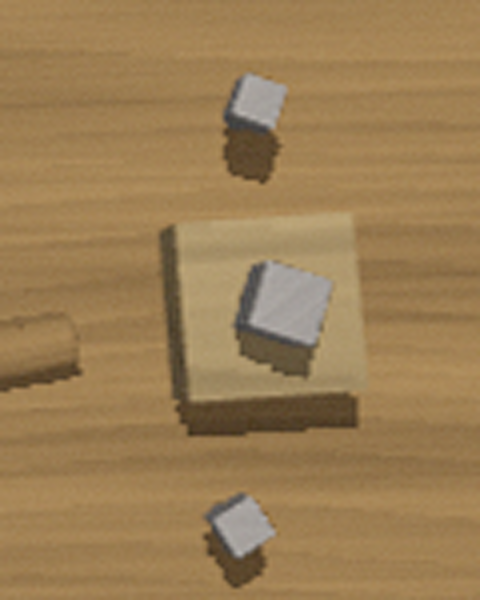

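The dog_mid candidates in the scene image are (273,192), standing in the caddy, and (238,226) and (307,181), which stand free. The crops show the caddy one is clearly the largest and the only one in the caddy, so that is the dog. In the top image it is at about (431,288). The beam holes are at top (194,176), (250,182) and (305,187).

```bash
cat > h.py <<'E'
import numpy as np, cv2
from workcell import manip
from scipy.spatial.transform import Rotation as Ro
def camcal(p):
    if "R" in p: return p["R"],p["t"]
def back(p,uv,z,pose=None):
    d=np.array([(uv[0]-p["cx"])/p["fx"],(uv[1]-p["cy"])/p["fy"],1.])
    if "R" in p: c=-p["R"].T@p["t"]; w=p["R"].T@d
    else:
        T=p["tool_from_camera"]; Rw=Ro.from_rotvec(pose["ee_rot"]).as_matrix()
        c=pose["eef_pos"]+Rw@T[:3,3]; w=Rw@T[:3,:3]@d
    return c+w*(z-c[2])/w[2]
def proj(p,X,pose=None):
    X=np.asarray(X,float)
    if "R" in p: c=p["R"]@X+p["t"]
    else:
        T=p["tool_from_camera"]; Rw=Ro.from_rotvec(pose["ee_rot"]).as_matrix()
        c=T[:3,:3].T@(Rw.T@(X-pose["eef_pos"])-T[:3,3])
    return np.array([p["fx"]*c[0]/c[2]+p["cx"],p["fy"]*c[1]/c[2]+p["cy"]])
E
python3 - <<'E'
from h import *
np.set_printoptions(precision=1,suppress=True)
s=manip.observe()
print("tool axes\n",Ro.from_rotvec(s["ee_rot"]).as_matrix())
for c in ["top","scene"]:
    p=manip.snapshot(c)
    for n,z in [("dog_mid",55),("hole_a",75),("caddy",0),("beam",0),("glue",0),("hammer",0),("jar",0)]:
        print(c,n,[back(p,d["centre"],z) for d in manip.pinpoint(c,n) if d["confidence"]>.45])
    if c=="top":
        q=[back(p,(360+a/4,210+b/4),100) for a,b in [(268,261),(332,280),(314,347),(253,333)]]
        print(q,np.mean(q,0))
        for i in range(4):
            e=q[(i+1)%4]-q[i]; print(np.linalg.norm(e),np.degrees(np.arctan2(e[1],e[0])))
    else:
        q=[back(p,(180+a/2.5,140+b/2.5),100) for a,b in [(194,76),(222,66),(248,80),(219,95)]]
        print(q,np.mean(q,0))
        for i in range(4):
            e=q[(i+1)%4]-q[i]; print(np.linalg.norm(e),np.degrees(np.arctan2(e[1],e[0])))
E
```

```text
tool axes
 [[ 0.   0.3  0.9]
 [ 0.   0.9 -0.3]
 [-1.   0.   0. ]]
top dog_mid [array([ 435.6, -199.8,   55. ]), array([ 513.3, -193.9,   55. ]), array([ 346. , -182.6,   55. ])]
top hole_a [array([630.4, 194.5,  75. ]), array([611.4,  98.4,  75. ]), array([601.9,   1.9,  75. ])]
top caddy [array([ 421.9, -194.3,    0. ])]
top beam [array([618.6,  94.8,   0. ])]
top glue [array([433.7, 300.1,   0. ])]
top hammer [array([405.2,   6.5,   0. ])]
top jar [array([ 645.2, -278.9,    0. ])]
[array([ 445.4, -191.7,  100. ]), array([ 437.1, -216.9,  100. ]), array([ 410.7, -208.4,  100. ]), array([ 416.9, -184.3,  100. ])] [ 427.5 -200.3  100. ]
26.536525571738395 -108.15088724091389
27.809544585365586 162.064988341118
24.816471394941654 75.56734878588968
29.47851618043456 -14.500057008973185
scene dog_mid [array([ 420.9, -200.6,   55. ]), array([ 528.5, -175. ,   55. ]), array([ 354.5, -167.6,   55. ])]
scene hole_a [array([597.4,   2.3,  75. ]), array([613.9,  97. ,  75. ]), array([620.9, 193.5,  75. ])]
scene caddy [array([ 427.3, -195.1,    0. ])]
scene beam [array([605.7,  92.6,   0. ])]
scene glue [array([434. , 294.6,  -0. ])]
scene hammer [array([402.1,   6. ,   0. ])]
scene jar [array([ 644.4, -290.9,    0. ])]
[array([ 437.2, -214.8,  100. ]), array([ 416.3, -206.9,  100. ]), array([ 418.5, -180.7,  100. ]), array([ 443.9, -185.6,  100. ])] [ 429. -197.  100.]
22.32684666459645 159.02323528513477
26.208818073526093 85.18888666631923
25.851188518632398 -10.740360132889222
30.059181503709024 -102.9755282487171
```

```bash
for i in 1; do python3 -m pendant '[[0,-29.7,23.5,0,0,0,85],[0,-59.4,47,0,0,0,85],[0,-89,70.5,0,0,0,85],[0,-118.7,94,0,0,0,85],[0,-148.4,117.5,0,0,0,85]]'; done
python3 -m pendant '[[0,-29.7,23.5,0,0,0,70],[0,-59.4,47,0,0,0,60],[0,-89,70.5,0,0,0,60],[0,-118.7,94,0,0,0,60],[0,-148.4,117.5,0,0,0,60]]'
```

```text
t: 2.42
eef_pos: [245.7, 337.2, 239.2]
ee_rot: [0.269, 1.554, -0.268]
wrist_force: [0.4, -1.4, 0.4]
grip_width: 0.994
t: 2.83
eef_pos: [306.4, 157.8, 239.5]
ee_rot: [0.269, 1.553, -0.268]
wrist_force: [1.2, 0.7, -0.8]
grip_width: 0.7
```

```bash
python3 -m pendant '[[0,-29.7,23.5,0,0,0,60],[0,-59.4,47,0,0,0,60],[0,-89,70.5,0,0,0,60],[0,-118.7,94,0,0,0,60],[0,-148.4,117.5,0,0,0,60]]'
python3 -m pendant '[[7,-29.7,23.5,0,0,0,60],[14,-59.4,47,0,0,0,60],[21,-89,70.5,0,0,0,60],[28,-118.7,94,0,0,0,60],[34,-148.4,117.5,-0.08,0,0,60]]'
python3 -m pendant '[[0,0,0,0,0,0,60],[0,0,0,0,0,0,60]]'
python3 - <<'E'
from h import *
np.set_printoptions(precision=3,suppress=True)
s=manip.observe();print(s["joint_pos"],s["eef_pos"]);print(Ro.from_rotvec(s["ee_rot"]).as_matrix())
p=manip.snapshot("wrist");cv2.imwrite("pics/w1.png",p["color"][:,:,::-1])
for d in manip.pinpoint("wrist","dog_mid"): print(d["confidence"],d["centre"],back(p,d["centre"],55,s))
for d in manip.search_frame("wrist","dog_mid"): print(d)
E
```

```text
t: 3.25
eef_pos: [367.3, -21.8, 239.6]
ee_rot: [0.269, 1.553, -0.269]
wrist_force: [0.2, 0.6, -0.3]
grip_width: 0.701
t: 3.67
eef_pos: [428.1, -201.2, 204.9]
ee_rot: [0.208, 1.56, -0.208]
wrist_force: [0.8, 0.8, -0.1]
grip_width: 0.705
t: 3.83
eef_pos: [427.8, -200.4, 204.2]
ee_rot: [0.209, 1.563, -0.208]
wrist_force: [-0.4, 0.0, 0.6]
grip_width: 0.705
[-0.438 -0.106 -0.084  1.596  0.    -0.172] [ 427.754 -200.394  204.25 ]
[[-0.002  0.263  0.965]
 [ 0.001  0.965 -0.263]
 [-1.     0.    -0.002]]
0.95 [317.0, 95.5] [ 338.869 -181.487   55.   ]
0.73 [325.8, 225.1] [ 428.645 -199.631   55.   ]
0.69 [354.9, 311.4] [ 504.463 -195.855   55.   ]
{'box': [326.3, 237.6, 46.2, 53.8], 'confidence': 0.89}
{'box': [317.5, 94.7, 38.8, 39.5], 'confidence': 0.8}
{'box': [356.2, 315.6, 28.5, 46.9], 'confidence': 0.77}
```

View pics/w1.png

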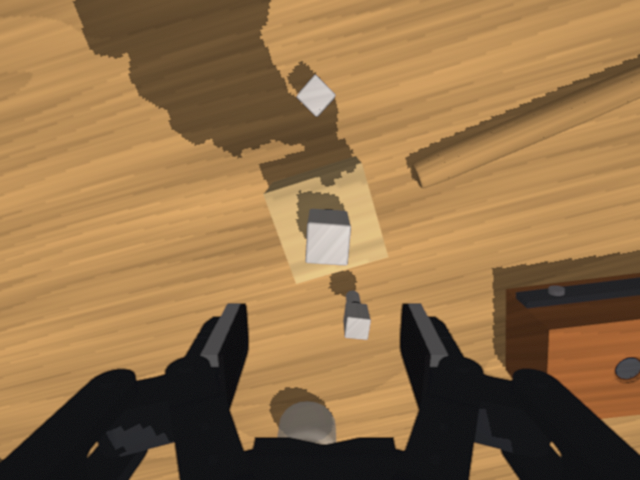

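The wrist view shows the caddy dog's head top at (328,243), between the jaws, with the two small ones at (317,95) and (357,322). I'll refine the head's yaw and position.

Run:
```python
from h import *
np.set_printoptions(precision=2,suppress=True)
s=manip.observe();p=manip.snapshot("wrist");im=p["color"]
c=im[190:290,270:390];g=c.astype(int)
m=((g.min(2)>150)&((g.max(2)-g.min(2))<45)).astype(np.uint8)
n,l,st,ce=cv2.connectedComponentsWithStats(m);k=1+np.argmax(st[1:,4]);print(st[k],ce[k]+[270,190])
pts=np.argwhere(l==k)[:,::-1].astype(np.float32)
w=np.array([back(p,q+[270,190],100,s)[:2] for q in pts],np.float32)
r=cv2.minAreaRect(w);print(r, w.mean(0))
cv2.imwrite("pics/w1c.png",cv2.resize(c[:,:,::-1],None,fx=5,fy=5,interpolation=2))
```

```text
[  33   33   44   42 1643] [324.49 243.34]
((429.3271179199219, -198.85279846191406), (26.913375854492188, 26.891918182373047), 70.9232406616211) [ 429.14 -198.82]
```

View pics/w1c.png

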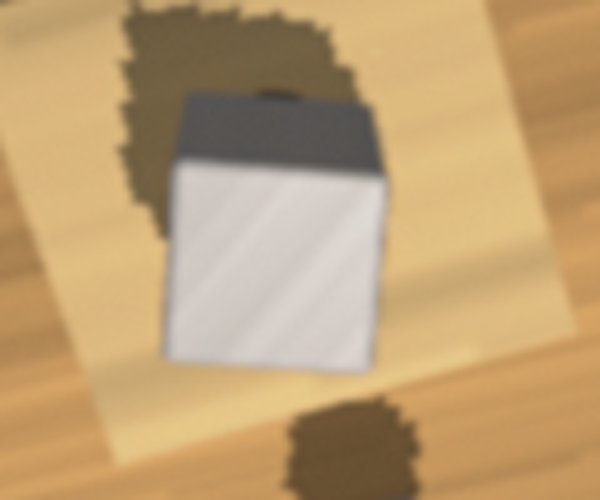

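```bash
python3 -m pendant '[[20,1,0.5,0.03,0,0,60],[50,1.8,1,0.065,0,0,60],[80,1.8,1,0.065,0,0,60],[100,1.8,1,0.065,0,0,60],[100,1.8,1,0.065,0,0,60]]'
python3 -m pendant '[[10,0,0,0,0,0,55],[20,0,0,0,0,0,50],[28,0,0,0,0,0,45],[32,0,0,0,0,0,45],[32,0,0,0,0,0,45]]'
python3 - <<'E'
from h import *
s=manip.observe();print(s["eef_pos"],s["wrist_force"])
p=manip.snapshot("wrist");cv2.imwrite("pics/w2.png",p["color"][:,:,::-1])
E
```

```text
t: 4.45
eef_pos: [427.6, -195.6, 101.8]
ee_rot: [0.257, 1.56, -0.255]
wrist_force: [-0.4, 0.4, -0.4]
grip_width: 0.703
t: 4.87
eef_pos: [429.2, -197.4, 72.7]
ee_rot: [0.257, 1.556, -0.257]
wrist_force: [-0.9, 0.1, -0.4]
grip_width: 0.527
[ 429.22231008 -197.42145945   72.71474851] [-0.886774    0.11937729 -0.36478015]
```

View pics/w2.png

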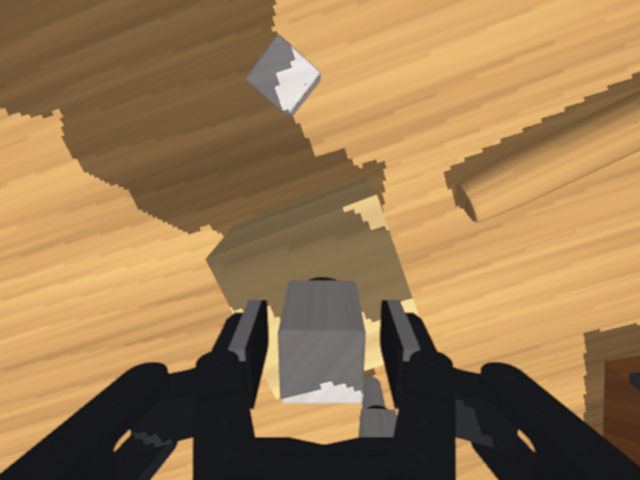

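The head is centred and square between the pads, so I'm closing the gripper.

```bash
python3 -m pendant '[[0,0,0,0,0,0,20],[0,0,0,0,0,0,20],[0,0,0,0,0,0,20],[0,0,0,0,0,0,20],[0,0,0,0,0,0,20]]' 80
python3 -m pendant '[[0,0,0,0,0,0,20],[-10,0,0,0,0,0,20],[-25,0,0,0,0,0,20],[-50,0,0,0,0,0,20],[-70,0,0,0,0,0,20]]'
python3 -m pendant '[[-20,0,0,0,0,0,20],[-40,0,0,0,0,0,20],[-60,0,0,0,0,0,20],[-60,0,0,0,0,0,20],[-60,0,0,0,0,0,20]]'
python3 - <<'E'
from h import *
s=manip.observe();print(s["eef_pos"],s["wrist_force"],Ro.from_rotvec(s["ee_rot"]).as_matrix().round(4),s["joint_pos"])
for c in ["wrist","scene","top"]:
    p=manip.snapshot(c);cv2.imwrite(f"pics/{c}3.png",p["color"][:,:,::-1])
E
```

```text
t: 5.33
eef_pos: [429.7, -197.8, 73.7]
ee_rot: [0.257, 1.555, -0.258]
wrist_force: [0.0, -0.5, 2.2]
grip_width: 0.315
t: 5.75
eef_pos: [429.0, -197.3, 144.6]
ee_rot: [0.258, 1.556, -0.257]
wrist_force: [0.0, -0.5, -2.1]
grip_width: 0.313
t: 6.17
eef_pos: [429.7, -197.7, 204.0]
ee_rot: [0.257, 1.554, -0.257]
wrist_force: [1.1, -1.0, -2.9]
grip_width: 0.32
[ 429.74543219 -197.65973768  204.00278307] [ 1.0591349  -0.99180086 -2.89710595] [[ 1.200e-03  3.219e-01  9.468e-01]
 [-5.000e-04  9.468e-01 -3.219e-01]
 [-1.000e+00 -1.000e-04  1.300e-03]] [-4.31141667e-01 -1.08292680e-01 -8.59849249e-02  1.59177024e+00
  8.09601840e-05 -1.03380883e-01]
```

View pics/wrist3.png

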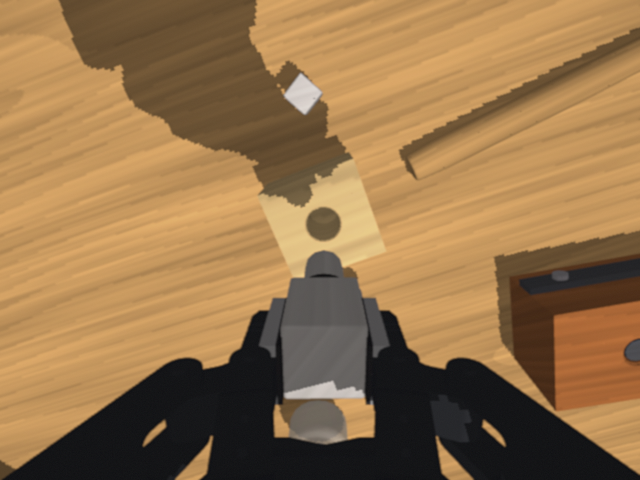

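View pics/scene3.png

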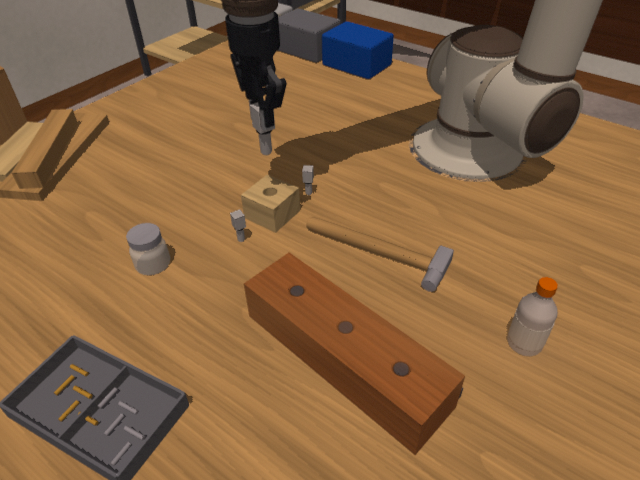

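The dog is held upright, with its nose at wrist (323,262), and the caddy hole is empty at (323,223). Next is the nearest hole, hole_a.

```bash
python3 -m pendant '[[0,35,14,0,0,0,20],[0,70,28,0,0,0,20],[0,105,42,0,0,0,20],[0,140,56,0,0,0,20],[0,175,70,0,0,0,20]]'
python3 -m pendant '[[0,35,14,0,0,0,20],[5,60,25,0,0,0,20],[10,68,27,0,0,0,20],[10,68,27,0,0,0,20],[10,68,27,0,0,0,20]]'
python3 - <<'E'
from h import *
np.set_printoptions(precision=2,suppress=True)
s=manip.observe();print(s["eef_pos"],s["wrist_force"],Ro.from_rotvec(s["ee_rot"]).as_matrix().round(4))
p=manip.snapshot("wrist");cv2.imwrite(f"pics/w4.png",p["color"][:,:,::-1])
for d in manip.pinpoint("wrist","hole_a"): print(d["confidence"],d["centre"],back(p,d["centre"],75,s))
for d in manip.pinpoint("wrist","dog_mid"): print(d["confidence"],d["centre"])
R=Ro.from_rotvec(s["ee_rot"]).as_matrix()
for h in (18,63): print(h,proj(p,s["eef_pos"]+R@[h,0,0],s))
E
```

```text
t: 6.73
eef_pos: [552.4, -52.8, 202.0]
ee_rot: [0.257, 1.557, -0.258]
wrist_force: [0.1, -1.3, -1.5]
grip_width: 0.312
t: 7.15
eef_pos: [598.7, 1.3, 191.7]
ee_rot: [0.256, 1.559, -0.257]
wrist_force: [-0.0, -0.4, -1.8]
grip_width: 0.322
[598.7    1.28 191.75] [-0.02 -0.37 -1.82] [[-0.    0.32  0.95]
 [-0.    0.95 -0.32]
 [-1.   -0.   -0.  ]]
0.69 [330.9, 240.6] [602.46   4.35  75.  ]
0.66 [615.3, 185.8] [626.24 189.69  75.  ]
0.65 [472.3, 211.0] [612.98  98.9   75.  ]
0.72 [45.7, 202.6]
0.65 [322.8, 301.7]
0.2 [614.6, 187.9]
18 [324.94 303.41]
63 [324.74 265.54]
```

View pics/w4.png

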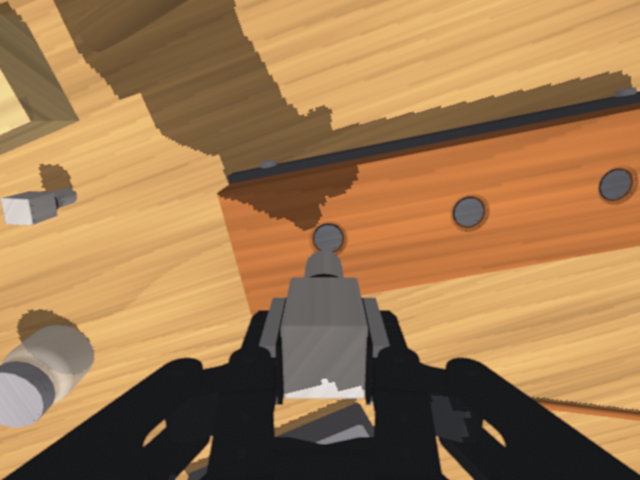

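Run:
```python
from h import *
np.set_printoptions(precision=2,suppress=True)
s=manip.observe();p=manip.snapshot("wrist");im=p["color"]
for (u,v) in [(329,238),(469,212),(615,185)]:
    c=im[v-24:v+24,max(0,u-24):u+24].astype(int); ox=max(0,u-24)
    m=((c[:,:,0]-c[:,:,2])<25).astype(np.uint8)
    # plug gray blob
    n,l,st,ce=cv2.connectedComponentsWithStats(m,connectivity=4)
    for k in range(1,n):
        if st[k,4]>150: print((u,v),st[k],ce[k]+[ox,v-24],back(p,ce[k]+[ox,v-24],73,s))
c=im[210:330,260:400];cv2.imwrite("pics/w4c.png",cv2.resize(c[:,:,::-1],None,fx=5,fy=5,interpolation=2))
```

```text
(329, 238) [  3   8  36  40 892] [327.37 241.89] [604.28   0.41  73.  ]
(469, 212) [  9   7  30  29 663] [468.36 209.07] [612.94  96.78  73.  ]
(615, 185) [  8   6  31  30 706] [614.22 181.54] [625.67 190.84  73.  ]
```

View pics/w4c.png

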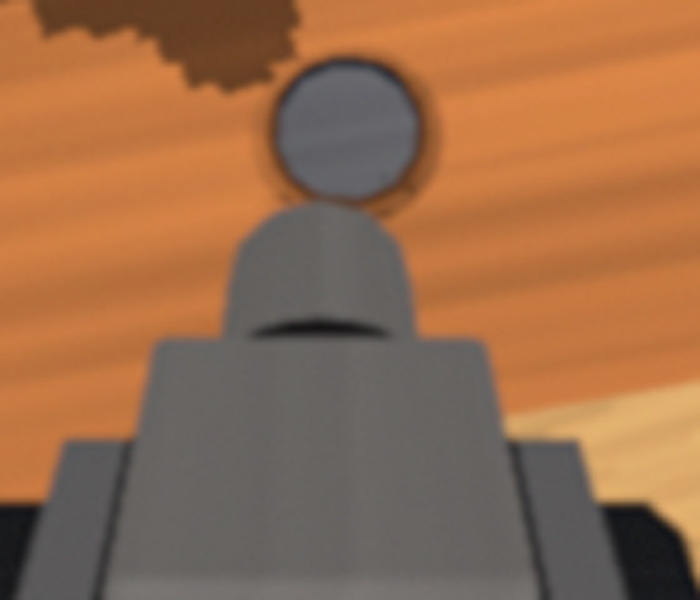

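Run:
```python
from h import *
np.set_printoptions(precision=2,suppress=True)
s=manip.observe();p=manip.snapshot("wrist")
R=Ro.from_rotvec(s["ee_rot"]).as_matrix();print(s["eef_pos"])
for dz in (-2,-1,0,1,2):
  print(dz,[proj(p,s["eef_pos"]+R@np.array(v)+R@[0,0,dz],s) for v in ([63,0,-7],[18.,0,-14],[-27,0,-14],[-27,0,14],[63,0,0])])
A=back(p,(329.6,235.6),73,s);B=back(p,(468.36,209.07),73,s);C=back(p,(614.2,181.5),73,s)
print(A,B,C,np.linalg.norm(B-A),np.linalg.norm(C-B))
d=(C-A)/np.linalg.norm(C-A);M=(A+B+C)/3
for k in(-95,0,95):
  X=M+k*d; e=X-s["eef_pos"]; print(k,X,"tool",R.T@e)
```

```text
[599.02   0.2  193.83]
-2 [array([324.74, 249.8 ]), array([324.95, 268.89]), array([325.31, 322.86]), array([325.26, 397.96]), array([324.74, 262.07])]
-1 [array([324.74, 251.57]), array([324.95, 271.11]), array([325.3 , 325.73]), array([325.25, 400.46]), array([324.74, 263.81])]
0 [array([324.74, 253.33]), array([324.95, 273.32]), array([325.3 , 328.58]), array([325.25, 402.95]), array([324.73, 265.53])]
1 [array([324.74, 255.09]), array([324.95, 275.52]), array([325.3 , 331.41]), array([325.25, 405.43]), array([324.73, 267.26])]
2 [array([324.74, 256.84]), array([324.95, 277.71]), array([325.3 , 334.23]), array([325.25, 407.89]), array([324.73, 268.98])]
[600.79   3.23  73.  ] [613.24  96.8   73.  ] [625.97 190.94  73.  ] 94.39757563808827 94.99095760677072
-95 [600.7    2.83  73.  ] tool [120.83   3.03   0.67]
0 [613.33  96.99  73.  ] tool [120.82  96.21 -17.81]
95 [625.97 191.15  73.  ] tool [120.82 189.4  -36.29]
```

```bash
python3 -m pendant '[[12,3.2,1.2,0,0,0,20],[30,3.2,1.2,0,0,0,20],[45,3.2,1.2,0,0,0,20],[45,3.2,1.2,0,0,0,20],[45,3.2,1.2,0,0,0,20]]'
python3 - <<'E'
from h import *
np.set_printoptions(precision=2,suppress=True)
s=manip.observe();p=manip.snapshot("wrist");im=p["color"]
R=Ro.from_rotvec(s["ee_rot"]).as_matrix();print(s["eef_pos"],s["wrist_force"])
c=im[210:330,260:400];cv2.imwrite("pics/w5c.png",cv2.resize(c[:,:,::-1],None,fx=5,fy=5,interpolation=2))
e=s["eef_pos"].copy()
for z in (73,75):
  P=dict(s);P["eef_pos"]=np.array([e[0],e[1],148.3])
  for r in (9.5,11):print(z,r,[proj(p,np.array([e[0],e[1],z])+R@np.array([0,a,b]),P) for a,b in ((0,0),(r,0),(-r,0),(0,-r))])
print(proj(p,P["eef_pos"]+R@[63.3,0,-7],P),proj(p,P["eef_pos"]+R@[63.3,0,0],P))
E
```

```text
t: 7.82
eef_pos: [601.0, 3.7, 147.3]
ee_rot: [0.257, 1.557, -0.258]
wrist_force: [-0.1, 0.7, -1.5]
grip_width: 0.314
[601.02   3.73 147.35] [-0.15  0.68 -1.49]
73 9.5 [array([324.77, 257.92]), array([341.41, 257.91]), array([308.14, 257.93]), array([324.77, 242.08])]
73 11 [array([324.77, 257.92]), array([344.03, 257.91]), array([305.51, 257.93]), array([324.77, 239.55])]
75 9.5 [array([324.78, 259.13]), array([341.55, 259.13]), array([308.  , 259.14]), array([324.78, 243.17])]
75 11 [array([324.78, 259.13]), array([344.2 , 259.12]), array([305.35, 259.14]), array([324.78, 240.62])]
[324.74 253.15] [324.74 265.33]
```

View pics/w5c.png

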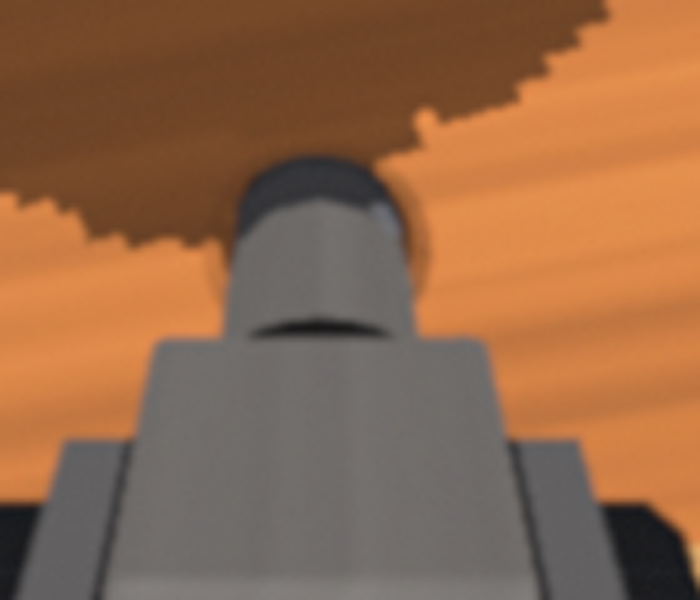

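The nose is centred over the plug: nose and plug columns are both about 324, and the nose sits about 1 mm towards -z, so I'm correcting by +0.8. I'll feel gently downwards.

```bash
python3 -m pendant '[[4,0,0.8,0,0,0,20],[8,0,0.8,0,0,0,20],[10,0,0.8,0,0,0,20],[12,0,0.8,0,0,0,20],[14,0,0.8,0,0,0,20]]'
python3 -m pendant '[[2,0,0,0,0,0,20],[4,0,0,0,0,0,20],[6,0,0,0,0,0,20],[8,0,0,0,0,0,20]]'
```

```text
t: 8.28
eef_pos: [602.6, 3.6, 134.9]
ee_rot: [0.257, 1.554, -0.257]
wrist_force: [-2.5, -0.4, 5.2]
grip_width: 0.315
t: 8.62
eef_pos: [602.3, 3.6, 126.5]
ee_rot: [0.257, 1.555, -0.257]
wrist_force: [-3.7, -0.9, 5.5]
grip_width: 0.316
```

```bash
python3 -m pendant '[[0,0,-0.8,0,0,0,20],[2,0,-0.8,0,0,0,20],[4,0,-0.8,0,0,0,20],[6,0,-0.8,0,0,0,20]]'
```

```text
t: 8.95
eef_pos: [601.8, 3.8, 120.1]
ee_rot: [0.257, 1.555, -0.257]
wrist_force: [-0.6, -1.0, 1.9]
grip_width: 0.315
```

Side force is gone. I'm going on in small steps towards the first possible stub height, about TCP z 117.

```bash
python3 -m pendant '[[1.5,0,0,0,0,0,20],[3,0,0,0,0,0,20]]'
python3 -m pendant '[[1,0,0,0,0,0,20],[1,0,0,0,0,0,20]]'
python3 -m pendant '[[1,0,0,0,0,0,20],[1,0,0,0,0,0,20]]'
```

```text
t: 9.12
eef_pos: [601.8, 3.8, 117.1]
ee_rot: [0.257, 1.555, -0.257]
wrist_force: [0.4, -1.9, 2.1]
grip_width: 0.32
t: 9.28
eef_pos: [601.7, 3.9, 116.0]
ee_rot: [0.257, 1.556, -0.257]
wrist_force: [0.6, -0.2, -1.4]
grip_width: 0.313
t: 9.45
eef_pos: [601.6, 4.0, 115.1]
ee_rot: [0.257, 1.556, -0.257]
wrist_force: [0.3, -0.5, 0.6]
grip_width: 0.312
```

```bash
python3 -m pendant '[[1,0,0,0,0,0,20],[2,0,0,0,0,0,20],[3,0,0,0,0,0,20]]'
python3 -m pendant '[[1,0,0,0,0,0,20],[1.5,0,0,0,0,0,20]]'
python3 -m pendant '[[0.7,0,0,0,0,0,20],[1.5,0,0,0,0,0,20]]'
```

```text
t: 9.7
eef_pos: [601.7, 4.0, 112.3]
ee_rot: [0.257, 1.555, -0.257]
wrist_force: [-0.8, -0.0, 1.6]
grip_width: 0.316
t: 9.87
eef_pos: [601.7, 4.0, 110.6]
ee_rot: [0.257, 1.556, -0.257]
wrist_force: [-0.2, -0.8, 2.1]
grip_width: 0.321
t: 10.03
eef_pos: [601.7, 3.9, 109.3]
ee_rot: [0.257, 1.555, -0.257]
wrist_force: [0.3, -0.5, 2.2]
grip_width: 0.319
```

```bash
python3 -m pendant '[[0.7,0,0,0,0,0,20],[1.5,0,0,0,0,0,20]]'
python3 -m pendant '[[0.7,0,0,0,0,0,20],[1,0,0,0,0,0,20]]'
```

```text
t: 10.2
eef_pos: [601.7, 4.0, 107.7]
ee_rot: [0.257, 1.555, -0.257]
wrist_force: [0.7, -0.5, 0.8]
grip_width: 0.317
t: 10.37
eef_pos: [601.6, 3.9, 106.6]
ee_rot: [0.257, 1.556, -0.257]
wrist_force: [-0.3, -0.2, 2.0]
grip_width: 0.322
```

Both stub heights are passed with only the plug's friction, so hole_a appears clear. I'm going on to the shoulder, expected at TCP z about 93.

```bash
python3 -m pendant '[[1.5,0,0,0,0,0,20],[3,0,0,0,0,0,20],[4.5,0,0,0,0,0,20],[6,0,0,0,0,0,20]]'
python3 -m pendant '[[1.5,0,0,0,0,0,20],[3,0,0,0,0,0,20],[4.5,0,0,0,0,0,20]]'
python3 -m pendant '[[0.7,0,0,0,0,0,20],[1.4,0,0,0,0,0,20]]'
python3 -m pendant '[[0.5,0,0,0,0,0,20],[1,0,0,0,0,0,20]]'
```

```text
t: 10.7
eef_pos: [601.7, 3.9, 100.6]
ee_rot: [0.257, 1.555, -0.257]
wrist_force: [1.0, 0.3, 2.1]
grip_width: 0.315
t: 10.95
eef_pos: [601.7, 3.9, 96.1]
ee_rot: [0.257, 1.555, -0.257]
wrist_force: [-0.3, 0.1, 2.2]
grip_width: 0.318
t: 11.12
eef_pos: [601.7, 3.9, 94.8]
ee_rot: [0.257, 1.555, -0.257]
wrist_force: [0.7, -0.1, 2.5]
grip_width: 0.316
t: 11.28
eef_pos: [601.7, 3.9, 94.1]
ee_rot: [0.257, 1.555, -0.257]
wrist_force: [-0.3, 0.7, 5.0]
grip_width: 0.317
```

```bash
python3 -m pendant '[[0.5,0,0,0,0,0,20],[1,0,0,0,0,0,20],[1,0,0,0,0,0,20]]'
python3 -m pendant '[[0.5,0,0,0,0,0,20],[1,0,0,0,0,0,20],[1,0,0,0,0,0,20]]'
python3 - <<'E'
from h import *
s=manip.observe();print(s["eef_pos"],s["wrist_force"])
for c in ["wrist","scene"]:
    p=manip.snapshot(c);cv2.imwrite(f"pics/{c}6.png",p["color"][:,:,::-1])
    if c=="scene": cv2.imwrite("pics/s6c.png",cv2.resize(p["color"][220:340,220:380,::-1],None,fx=5,fy=5,interpolation=2))
E
```

```text
t: 11.53
eef_pos: [601.7, 3.9, 93.3]
ee_rot: [0.257, 1.555, -0.257]
wrist_force: [-1.2, 0.6, 5.2]
grip_width: 0.318
t: 11.78
eef_pos: [601.7, 3.9, 92.7]
ee_rot: [0.257, 1.555, -0.257]
wrist_force: [-2.8, 0.2, 8.4]
grip_width: 0.316
[601.7314811    3.90286267  92.74084039] [-2.81665707  0.16605149  8.36417437]
```

View pics/s6c.png

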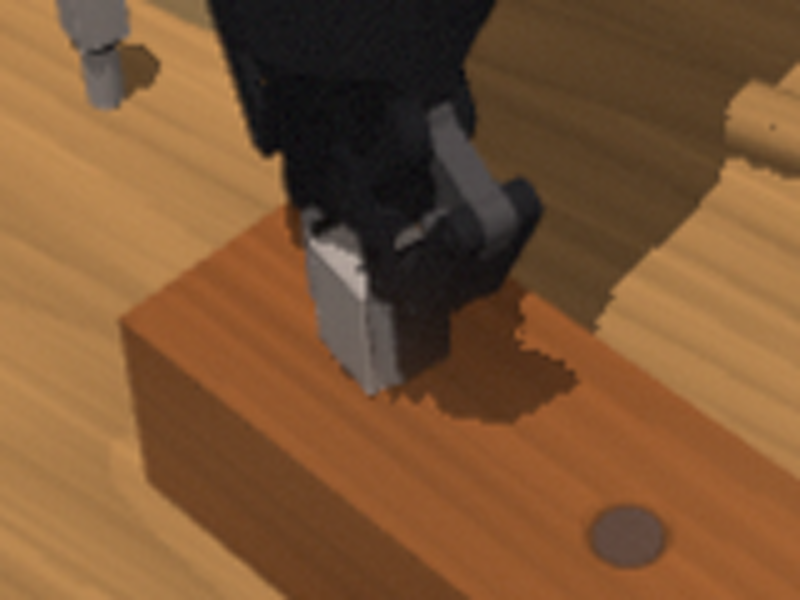

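View pics/wrist6.png

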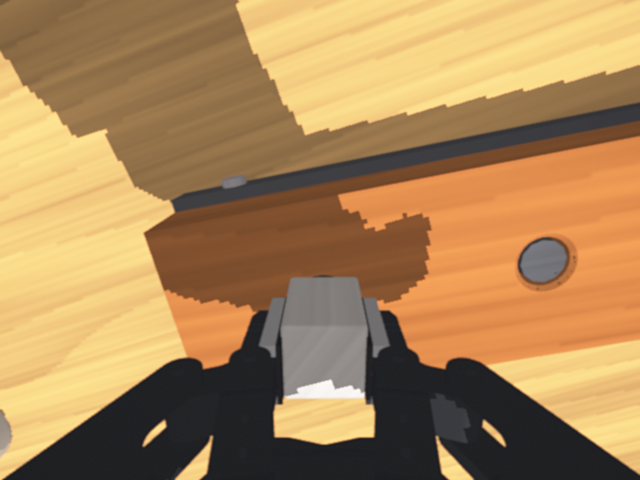

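The washer is down on the beam at the expected height. One more gentle press, then I'll release and retreat.

```bash
python3 -m pendant '[[0.5,0,0,0,0,0,20],[1,0,0,0,0,0,20],[1,0,0,0,0,0,20],[0.5,0,0,0,0,0,20]]'
python3 -m pendant '[[0,0,0,0,0,0,45],[0,0,0,0,0,0,55],[0,0,0,0,0,0,60],[0,0,0,0,0,0,60]]'
python3 -m pendant '[[-10,0,0,0,0,0,60],[-30,0,0,0,0,0,60],[-60,0,0,0,0,0,60],[-95,0,0,0,0,0,60],[-130,0,0,0,0,0,60]]'
python3 -m pendant '[[0,0,-30,0,0,0,60],[0,0,-65,0,0,0,60],[0,0,-65,0,0,0,60],[0,0,-65,0,0,0,60]]'
python3 - <<'E'
from h import *
np.set_printoptions(precision=1,suppress=True)
s=manip.observe();print(s["eef_pos"],s["wrist_force"])
for c in ["wrist","scene","top"]:
    p=manip.snapshot(c);cv2.imwrite(f"pics/{c}7.png",p["color"][:,:,::-1])
    if c=="scene":
        cv2.imwrite("pics/s7c.png",cv2.resize(p["color"][220:340,220:380,::-1],None,fx=5,fy=5,interpolation=2))
        print(proj(p,[600.7,2.8,75]),proj(p,[600.7,2.8,79]),proj(p,[600.7,2.8,120]))
    for n,z in [("dog_mid",75),("glue",0),("hammer",0),("jar",0)]:
        print(c,n,[(round(d["confidence"],2),back(p,d["centre"],z,s)) for d in manip.pinpoint(c,n)])
E
```

```text
t: 12.22
eef_pos: [601.7, 3.9, 92.4]
ee_rot: [0.257, 1.555, -0.257]
wrist_force: [-1.9, -0.0, 8.1]
grip_width: 0.315
t: 12.55
eef_pos: [601.5, 3.9, 90.9]
ee_rot: [0.257, 1.556, -0.257]
wrist_force: [0.6, 0.3, 0.3]
grip_width: 0.702
t: 12.97
eef_pos: [601.1, 3.9, 223.1]
ee_rot: [0.257, 1.556, -0.257]
wrist_force: [1.2, 0.4, 0.7]
grip_width: 0.706
t: 13.3
eef_pos: [539.2, 25.2, 222.6]
ee_rot: [0.257, 1.554, -0.256]
wrist_force: [1.1, -0.7, -0.4]
grip_width: 0.703
[539.2  25.2 222.6] [ 1.1 -0.7 -0.4]
wrist dog_mid [(0.92, array([ 510.6, -165.8,   75. ])), (0.64, array([601.9,   4.4,  75. ]))]
wrist glue []
wrist hammer [(0.8, array([397. ,   9.6,   0. ]))]
wrist jar [(0.8, array([ 645.2, -281.2,    0. ]))]
[296.  290.3] [295.9 288.4] [294.4 268.5]
scene dog_mid [(0.71, array([595. ,   3.9,  75. ])), (0.66, array([ 381.1, -149.5,   75. ])), (0.61, array([ 545.1, -159.7,   75. ])), (0.53, array([597.3,  -1.5,  75. ]))]
scene glue [(0.94, array([431.3, 294.3,   0. ]))]
scene hammer [(0.94, array([402.2,   5.9,   0. ])), (0.52, array([432.1, 292.3,   0. ]))]
scene jar [(0.64, array([ 645. , -288.4,    0. ]))]
top dog_mid [(0.64, array([ 515.1, -199.6,   75. ])), (0.51, array([ 345.9, -178.7,   75. ]))]
top glue [(0.61, array([431.1, 293.7,   0. ]))]
top hammer []
top jar [(0.72, array([ 652.2, -283.2,    0. ]))]
```

View pics/s7c.png

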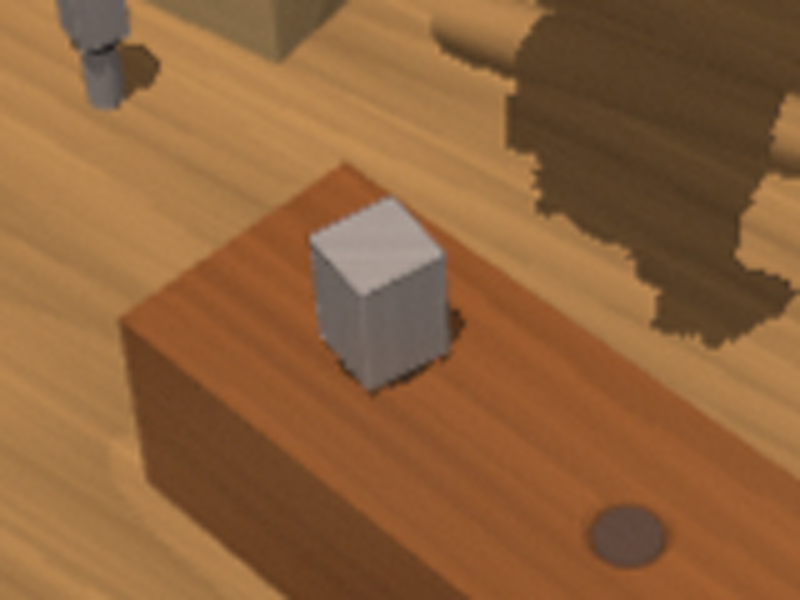

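View pics/wrist7.png

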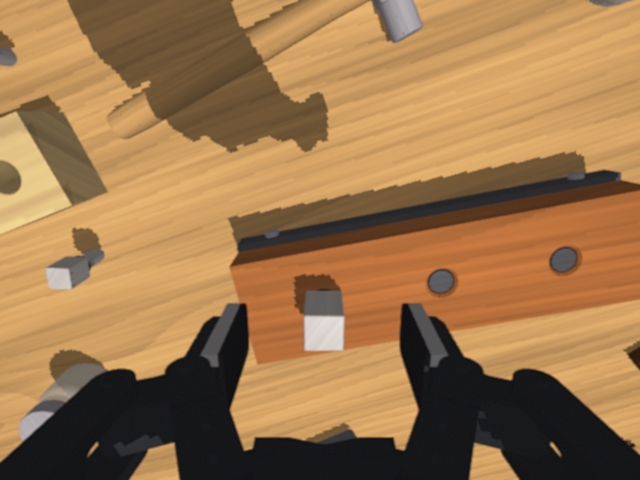

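The scene image shows the dog upright, washer flush at hole_a. There's plenty of time left, so I'll check the height and firm the seating with a gentle tap on the head top using shut fingers.

```bash
python3 -m pendant '[[0,0,30,0,0,0,20],[0,0,65,0,0,0,0],[20,0,65,0,0,0,0],[50,0,65,0,0,0,0],[78,0,65,0,0,0,0]]'
python3 -m pendant '[[5,0,0,0,0,0,0],[8,0,0,0,0,0,0],[10,0,0,0,0,0,0]]'
python3 -m pendant '[[1,0,0,0,0,0,0],[2,0,0,0,0,0,0],[3,0,0,0,0,0,0]]'
```

```text
t: 14.47
eef_pos: [602.5, 3.7, 142.1]
ee_rot: [0.258, 1.555, -0.258]
wrist_force: [-0.8, 0.3, -0.5]
grip_width: 0.013
t: 14.72
eef_pos: [601.9, 3.9, 134.5]
ee_rot: [0.257, 1.555, -0.257]
wrist_force: [0.1, 0.1, 0.0]
grip_width: 0.001
t: 14.97
eef_pos: [602.2, 4.0, 131.9]
ee_rot: [0.257, 1.553, -0.257]
wrist_force: [-1.0, 0.4, -0.9]
grip_width: 0.0
```

```bash
python3 -m pendant '[[0.7,0,0,0,0,0,0],[1.4,0,0,0,0,0,0],[2,0,0,0,0,0,0]]'
python3 -m pendant '[[0.5,0,0,0,0,0,0],[1,0,0,0,0,0,0],[1,0,0,0,0,0,0]]'
python3 -m pendant '[[0.5,0,0,0,0,0,0],[1,0,0,0,0,0,0],[1,0,0,0,0,0,0]]'
python3 -m pendant '[[0.5,0,0,0,0,0,0],[1,0,0,0,0,0,0],[1,0,0,0,0,0,0]]'
```

```text
t: 15.22
eef_pos: [601.8, 3.9, 128.6]
ee_rot: [0.257, 1.555, -0.257]
wrist_force: [0.0, -0.3, -0.1]
grip_width: -0.002
t: 15.47
eef_pos: [601.7, 3.9, 127.4]
ee_rot: [0.257, 1.555, -0.257]
wrist_force: [-0.2, -0.4, 1.9]
grip_width: -0.002
t: 15.72
eef_pos: [601.8, 3.9, 126.7]
ee_rot: [0.257, 1.555, -0.257]
wrist_force: [-0.4, -0.3, 4.0]
grip_width: 0.001
t: 15.97
eef_pos: [601.9, 3.9, 125.9]
ee_rot: [0.257, 1.555, -0.257]
wrist_force: [-1.0, -0.0, 6.3]
grip_width: -0.002
```

Contact came at TCP z of about 127.8, so the head top is at about 120 mm as expected. The spring rate of about 3–4 N/mm matches the washer, so the dog is home. Retreating.

```bash
python3 -m pendant '[[-5,0,0,0,0,0,0],[-20,0,0,0,0,0,0],[-50,0,0,0,0,0,0],[-90,0,0,0,0,0,0],[-100,0,0,0,0,0,0]]'
python3 -m pendant '[[0,0,-30,0,0,0,30],[0,0,-65,0,0,0,30],[0,0,-65,0,0,0,30],[0,0,-65,0,0,0,30]]'
python3 - <<'E'
from h import *
p=manip.snapshot("scene");cv2.imwrite("pics/s8.png",p["color"][:,:,::-1])
E
```

```text
t: 16.38
eef_pos: [602.5, 3.9, 231.2]
ee_rot: [0.258, 1.55, -0.256]
wrist_force: [1.4, 0.1, 0.5]
grip_width: -0.001
t: 16.72
eef_pos: [539.2, 25.2, 225.9]
ee_rot: [0.257, 1.555, -0.256]
wrist_force: [-0.4, -0.4, -0.5]
grip_width: 0.347
```

View pics/s8.png

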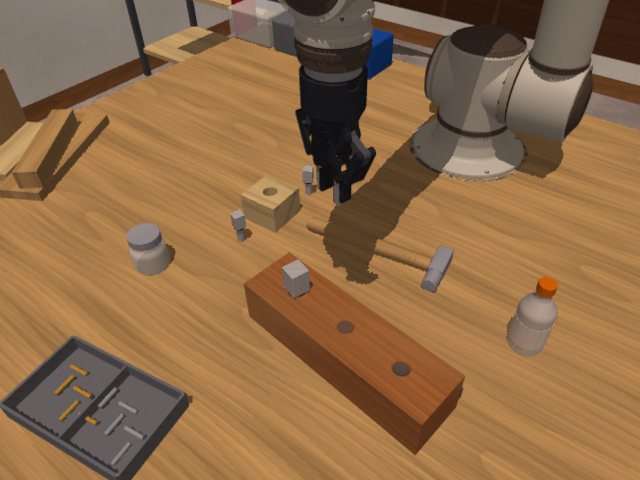

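The dog sits upright in hole_a at (295,280). The bystanders look unmoved and the gripper is clear.

```bash
python3 -c "
from workcell import manip
print(manip.finish_job())"
```

```text
the job is handed in; nothing more can be done
None
```

The bench dog is seated upright in hole_a, the -y end hole, with its washer down on the beam. The gripper has let go and is clear, and I handed the job in just after t = 16.7 s.

- **Finding the clear hole:** hole_a was the first one I tried. The plug slid past both stub heights (24 and 17 mm above home) with only its own friction. The shoulder then met the beam at the expected height, and I pressed with about 10 N.
- **Side force:** at the hole's mouth it reached about 4 N, and a 0.8 mm sideways correction removed it.
- **Seating check:** a gentle tap on the head with shut fingers met its top at about z = 120 mm. The give matched the washer at roughly 3–4 N per mm, so the dog is home.
- **Bystanders:** the last scene picture shows the dog upright, with the glue bottle, hammer and jar looking unmoved.
- **Disagreements:** in the last network check the top camera missed both the dog in its hole and the hammer, and other detections differed by up to about 10 mm. That was before the tap. The pictures, the forces and the tap agree that the dog is seated.

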